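Load the grating plate into the vegetable slicer

TASK

Reach down into the deep, narrow white canister and lift out the orange-framed grating plate, gripping it only by its two narrow side edges and never touching its toothed steel face. Lower it upright into the slot of the vegetable slicer until it stands fully home, let go of it, and then slide the red bolt all the way across to lock it in. Do not knock the canister or any of the other things on the worktop about.

Things in the scene. Friction and masses are not known exactly. Their poses are not given: they have to be found in the camera images.
- canister: Loose stoneware canister (950 g), white with a blue band, 62 (x) x 108 (y) x 95 mm high, open on top. Walls 6 mm; inside 50 (x) x 96 (y) mm, 66 mm deep to its raised floor, 29 mm above the origin. Low ribs (8-10 mm high) on the floor form a groove along y in which the plate stands loosely. Origin: centre of the underside, z up. Fully opened fingers do not fit in the mouth.
- canister_mouth (a point): Centre of the canister's mouth at rim height, 95 mm above its origin; axes as the canister's.
- plate: Loose grating plate (90 g) upright in the canister: orange frame 7 mm thick (x), 46 mm high, an inverted T. The foot, its lowest 12 mm, is 52 mm wide (y); above it the plate is 32 mm wide, with plain vertical side edges at y = +-16 mm: grip these, closing along y. Its top lies 20 mm below the canister's rim at the start. Origin: centre of the foot's underside, z up.
- plate_face: The toothed steel face set in the plate: 20 mm wide, 28 mm high, on both sides of the plate, between 12 and 40 mm above the plate's underside, standing 0.5 mm proud of the frame. Must not be touched by the fingers. Origin and axes are those of the plate.
- slicer: White vegetable slicer, fixed to the worktop: a dock block 130 (x) x 240 (y) x 60 mm high with the slot in the middle of its top, the red bolt on its +y half, and a motor housing 105 mm high at y from -120 to -210 mm (x +-75 mm). Origin: centre of the dock block's underside, z up.
- dock (a point): Centre of the slot's flat floor, 46 mm above the slicer's origin; axes as the slicer's. The slot, open on top, is 14 mm deep, 10 (x) x 57 (y) mm, with a 2 mm chamfer at its mouth. The plate's foot stands in it, fully home when the plate's origin is at this point, the plate's y axis along the slicer's y (either way round).
- bolt (a joint): Travel of the red locking bolt, m: 0 fully open, 0.022 fully across (end stop), growing as it moves along the slicer's -y over the ear of the plate's foot. It stays where it is left; sliding takes about 1.5 N. The bar is 16 mm wide and 6 mm high and lies 1 mm above the dock's top.
- bolt_knob (a point): On the axis of the bolt's upright round red knob, 14 mm in diameter, which tops out 100 mm above the slicer's origin and is free from 70 mm up (bolt bar and two guide rails below); this point is 88 mm above the slicer's origin. Moves with the bolt; with the bolt fully open it is 77.5 mm along +y from the slot's centre.
- pot: Bystander: loose open terracotta pot, 90 mm across, 105 mm high; origin centre of underside.
- mug: Bystander: blue mug, 80 mm across, 90 mm high; origin centre of underside.
- spice: Bystander: amber spice jar with red cap, 44 mm across, 90 mm high; origin centre of underside.
- spare_plate: Bystander: a second plate of the same shape with a black frame, lying flat on the worktop; origin at the middle of its foot's edge.
- bowl: Bystander: white bowl, 140 mm across, 50 mm high; origin centre of underside.
- spoon: Bystander: wooden spoon lying on the worktop; origin under its middle.

How it is judged:
By the outcome, as a careful person would: the job done as asked, in the order asked, and still so for the second after the job is handed in, with the robot touching nothing.
It also fails if it takes over 50 s, if anything falls off the work surface, if the arm or the gripper's body presses on something with over 40 N, if the wrist force passes 120 N, or if a joint passes its speed limit or range.

ROBOT

A 6-joint arm with a two-finger parallel gripper is mounted at the origin on the work surface. World frame = base frame: x ahead of the robot, y to its left, z up, the work surface at z = 0. Lengths are in m, angles in degrees, forces in N, time in s.
With the tool pointing down it reaches from about 0.375 to 0.9 m from the base axis. Payload 3.1 kg.
Tool frame: the origin (TCP) lies midway between the tips of the shut fingers; the grasp point (between the pads) lies 19 mm behind it (bot.hold_point_z is the distance from the TCP to the grasp point, in m); z points along the fingers, y is the line along which they close (so a half turn about z gives the same grasp; the last joint's range is limited). The gripper opens to 87 mm and grips with 3 to 60 N. Pads are 19 mm wide; open, the fingers measure 117 mm over their backs; the gripper's body (75 mm by 190 mm) begins 51 mm behind the grasp point.
Start: joints at [-80.357, 30.224, 82.088, -0, 67.689, -10.227], TCP at [0.212, -0.588, 0.223] pointing down, gripper open.
Joint ranges: [-176.69, 176.69], [-43.24, 126.21], [12.49, 139.97], [-82, 262], [0, 151.66], [-163.58, 163.58]. Speed limits (degrees/s): [159.86, 159.86, 180, 180, 180, 180].

INTERFACE

Orientations are given as a 3x3 rotation matrix whose columns are the frame's x, y, z axes.
In Python, from rig import read_state, optics, order, bot gives the robot as it stands.
- The arm moves only by the tool drive_tool, never from a script. Its argument "steps" is a list of rows, each a list of 7 numbers: the finger opening in mm, from 0 to 87, then the shift along the tool's x, y, z normalised to -1 to 1, where 1 is 0.12 m, then the turn, a rotation vector about the tool's x, y, z normalised to -1 to 1, where 1 is 1.5 rad. In form: [[jaw, tx, ty, tz, ax, ay, az], ...]. A call has 1 to 8 rows; each row is the pose to reach, as a shift and turn from the pose commanded when the call began, along the tool's axes at that moment; what a row does not reach only later rows make up. A row lasts 1/10 s, in which the tool goes at most 50 mm and 8.59 degrees, less where a joint would pass 70% of its speed; a pose out of reach is approached as far as the arm can. A call with a number of a shift or a turn outside -1 to 1 is refused whole. A call with a gripper value outside its range is refused whole. The fingers move at their own pace and stop on an object; the grip force is fixed at half the most. Time passes only in rows, so rows that repeat a pose let the fingers close. It gives the time, the measured TCP pose, the force, the opening and the grip force at its end, in the units of the state.
- read_state(): the state, without advancing time (a new reading comes with each control period).
- optics.capture(name): name is "side" or "top"; returns a dict with "color" (384x512x3 uint8, blue, green, red), "range_z" (384x512 float32, m along the optical axis (not along the pixel's ray), 0 where there is no reading), "fx", "fy", "cx", "cy" (pixels), "rvec" (rotation vector, rad) and "tvec" (3), from world to camera coordinates, as OpenCV has them. Camera axes: x right, y down, z forward; pixel columns grow to the right and rows downward; lengths in m; the calibration is good to about 2 mm. A picture is of the moment at which its call begins.
- order.hand_in(): hands the job in; it is judged then, once.
The state is a dict: "time_s": time; "joint_positions": joint angles; "qvel": joint speeds; "tau": joint torques, N m; "position": TCP position; "tcp_rot": TCP orientation; "force": force on the tool from outside, world axes, zero at the start; "moment": the same for the moment, N m; "opening": opening from 0.0 (shut) to 1.0 (fully open); "grasp_force": force on a finger pad.
Only numpy, scipy, OpenCV 4.12 (cv2) and the standard library are available. Lean on these libraries where they do the work, as an engineer would, in place of code of your own. Each camera call takes 0.05 s, during which the arm holds its last target. There are 200 camera calls.

## Working session

There is one attempt and no reset: what is moved stays moved. The work goes in short steps, Python scripts to look and compute and a tool call to move; the robot and the scene stay as the last step left them, time stands still between calls to the robot, and variables do not carry over. Pictures are saved under pics/ and viewed, at most 10 in all, crops included, and the job is handed in when it is done.

Besides the shell and the picture viewer there is one more tool, called after "Call:" by a JSON object that holds its "op" and its "data", one argument or row to a line. drive_tool: Moves the arm, as the interface text tells. Scaled input: -1 to 1 covers 0.12 m each way for a shift and 1.5 rad each way for a turn. Its arguments: {"type":"object","properties":{"steps":{"type":"array"}},"required":["steps"]}

```bash
ls; mkdir -p pics
cat > h.py <<'E'
import numpy as np, cv2
from rig import read_state, optics, order, bot
def cap(n):
    d=optics.capture(n); np.savez('/tmp/%s.npz'%n,**d); return d
def load(n): return dict(np.load('/tmp/%s.npz'%n))
def pts(d):
    R=cv2.Rodrigues(d['rvec'])[0]; t=np.ravel(d['tvec'])
    z=d['range_z']; v,u=np.mgrid[:z.shape[0],:z.shape[1]]
    c=np.stack([(u-d['cx'])/d['fx']*z,(v-d['cy'])/d['fy']*z,z],-1)
    return (c-t)@R
def ray(d,uv,h):
    R=cv2.Rodrigues(d['rvec'])[0]; t=np.ravel(d['tvec']); o=-R.T@t
    uv=np.atleast_2d(uv); r=np.c_[(uv[:,0]-d['cx'])/d['fx'],(uv[:,1]-d['cy'])/d['fy'],np.ones(len(uv))]@R
    return o+r*((h-o[2])/r[:,2])[:,None]
def proj(d,P): return cv2.projectPoints(np.atleast_2d(np.float64(P)),d['rvec'],d['tvec'],np.array([[d['fx'],0,d['cx']],[0,d['fy'],d['cy']],[0,0,1]],float),None)[0][:,0]
E
python3 - <<'E'
from h import *
for n in ('top','side'):
    d=cap(n); cv2.imwrite('pics/%s0.png'%n,d['color'])
    R=cv2.Rodrigues(d['rvec'])[0]; print(n,d['fx'],-R.T@np.ravel(d['tvec']),R[2])
s=read_state(); print(s['time_s'],s['position'],s['tcp_rot'],s['force'],s['opening'],bot.hold_point_z)
E
```

```text
pics
top 452.13457665430195 [0.47022212 0.06966285 1.24713556] [ 0.05361957 -0.004384   -0.99855181]
side 374.6721678308461 [0.25335366 0.72623531 0.77807016] [ 0.27548899 -0.66639337 -0.69283887]
0.1 [ 0.2123399  -0.58712227  0.22166908] [[ 9.40463543e-01  3.39894383e-01 -3.65636074e-04]
 [ 3.39894443e-01 -9.40461658e-01  1.90700705e-03]
 [ 3.04314274e-04 -1.91774827e-03 -9.99998115e-01]] [ 0.26468773  0.64122447 -0.02827571] 0.9965192233091025 0.0187
```

View pics/top0.png

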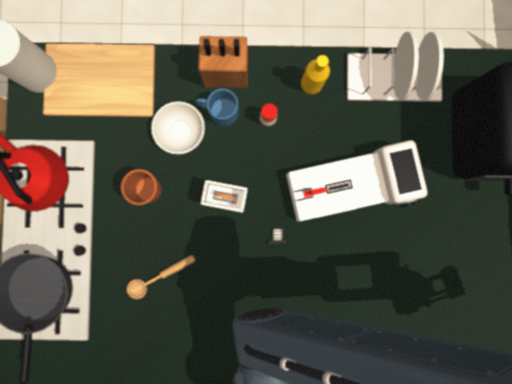

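View pics/side0.png

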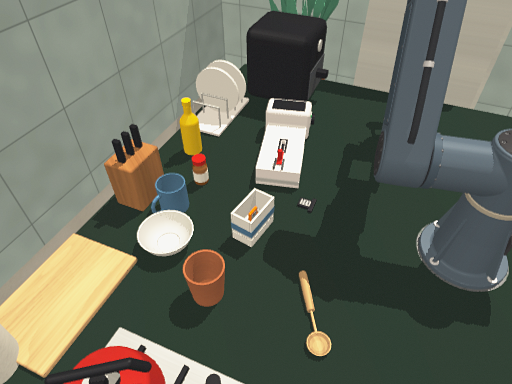

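The top view shows the canister at about (225,196) with the orange plate inside. The slicer block is at about (335,188), its red bolt knob near (308,192), and the motor housing is at its right end. The side view shows the canister at (253,217) and the red knob at (280,157). Next I'll measure them from both views.

Run:
```python
from h import *
def rect(xy,name):
    r=cv2.minAreaRect(np.float32(xy)*1000); b=cv2.boxPoints(r)
    e=[b[1]-b[0],b[2]-b[1]]; L=max(e,key=np.linalg.norm)
    print(name,'c',np.round(r[0],1),'size',np.round(sorted(r[1]),1),'long axis deg',round(np.degrees(np.arctan2(L[1],L[0]))%180,2),'n',len(xy))
def big(m):
    n,l,s,_=cv2.connectedComponentsWithStats(m.astype(np.uint8)); return l==1+np.argmax(s[1:,4])
wins={'top':{'can':(195,172,255,220),'sl':(275,130,435,230)},'side':{'can':(225,185,280,248),'sl':(245,90,320,195)}}
for n in ('top','side'):
    d=load(n); P=pts(d); hsv=cv2.cvtColor(d['color'],cv2.COLOR_BGR2HSV); H,S,V=[hsv[...,i].astype(int) for i in range(3)]
    def win(k):
        m=np.zeros(H.shape,bool); a,b,c,e=wins[n][k]; m[b:e,a:c]=1; return m
    w=win('can'); z=P[...,2]
    print(n,'rim z',np.percentile(z[w],[95,98,99.5]))
    m=w&(abs(z-.095)<.006)
    rect(P[m][:,:2],'rim depth')
    # ray-based outline: white/bright
    if n=='top':
        wm=big(w&(V>130)&(S<70)); c=max(cv2.findContours(wm.astype(np.uint8),0,1)[0],key=cv2.contourArea)[:,0]
        rect(ray(d,c,.095)[:,:2],'rim ray')
    om=w&(H<22)&(S>90)&(V>60); print('orange n',om.sum(),'z',np.percentile(z[om],[10,50,90]))
    if om.sum()>5:
        rect(ray(d,np.argwhere(om)[:,::-1],.075)[:,:2],'orange ray@.075'); 
        t=om&(z>.065); rect(P[t][:,:2],'orange depth')
    w=win('sl'); m=big(w&(abs(z-.06)<.006)); rect(P[m][:,:2],'docktop depth'); print(np.median(z[m]))
    if n=='top':
        wm=big(w&(V>130)&(S<70)); m2=wm&(z<.085)
    m=w&(abs(z-.105)<.006)
    if m.sum()>20: rect(P[m][:,:2],'housing')
    r=w&((H<8)|(H>172))&(S>120)&(V>70); print('red n',r.sum(),'z',np.percentile(z[r],[5,50,95,100]))
    k=r&(z>.085); 
    if k.sum()>0: rect(P[k][:,:2],'knob depth'); print('knob px',np.argwhere(k)[:,::-1].mean(0), ray(d,np.argwhere(k)[:,::-1].mean(0),.1))
    a,b,c,e=(195,130,355,230) if n=='top' else (225,130,315,250)
    cv2.imwrite('pics/%sc.png'%n,cv2.resize(d['color'][b:e,a:c],None,fx=5,fy=5,interpolation=2))
```

```text
top rim z [0.09498281 0.0971767  0.09936016]
rim depth c [518.5 135.6] size [ 61.9 108.1] long axis deg 79.88 n 289
rim ray c [518.1 136.5] size [ 65.8 112.6] long axis deg 79.77 n 130
orange n 74 z [0.03457881 0.06743258 0.07696583]
orange ray@.075 c [519.  135.3] size [10.2 50.9] long axis deg 79.34 n 74
orange depth c [501.2 107. ] size [14.9 95.9] long axis deg 59.19 n 38
docktop depth c [ 548.9 -165.6] size [140.9 243.1] long axis deg 103.19 n 4253
0.059748214419889326
housing c [ 563.6 -227.2] size [145.4 285.6] long axis deg 103.39 n 1809
red n 120 z [0.06227783 0.06737744 0.10064068 0.10537275]
knob depth c [531.6 -92.6] size [11.3 12.6] long axis deg 109.06 n 27
knob px [313.59259259 191.55555556] [[ 0.53113691 -0.09197018  0.1       ]]
side rim z [0.0933911  0.09498905 0.0981282 ]
rim depth c [517.9 135.9] size [ 63.  110.7] long axis deg 79.6 n 298
orange n 70 z [0.03623104 0.07003091 0.07533098]
orange ray@.075 c [515.8 143.9] size [20.5 48.7] long axis deg 77.27 n 70
orange depth c [518.6 136. ] size [ 9.9 32.9] long axis deg 75.22 n 42
docktop depth c [ 541.5 -182.6] size [158.6 277.1] long axis deg 104.94 n 1987
0.05921502115003097
housing c [ 559.7 -225.4] size [143.4 289.9] long axis deg 104.99 n 586
red n 85 z [0.06311951 0.07366586 0.09988078 0.77807016]
knob depth c [390.4 312.3] size [ 12.1 871.9] long axis deg 109.12 n 28
knob px [279.92857143 151.71428571] [[ 0.5284547  -0.08508787  0.1       ]]
```

View pics/topc.png

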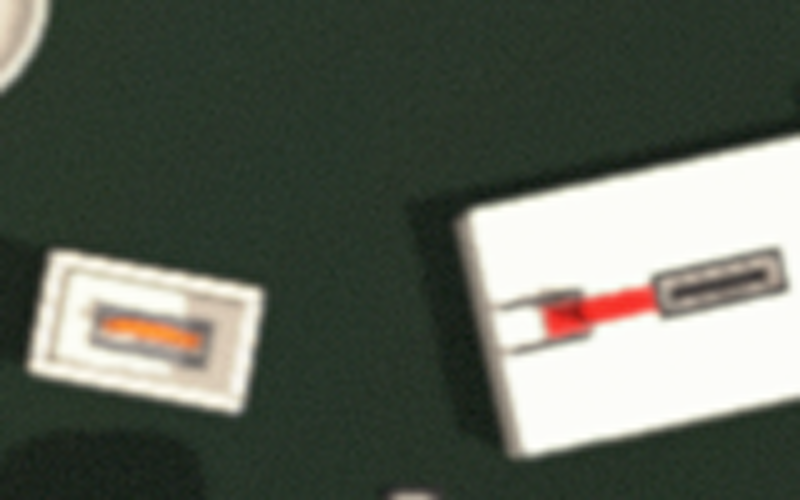

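View pics/sidec.png

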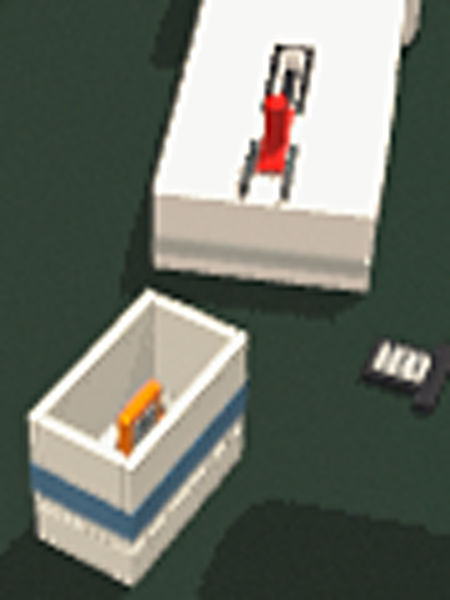

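The crops confirm the layout: the plate is centred in the canister, orange top at crop (150,330), and the slot is at crop (716,280) in the top view. Next I'll refine the slot, dock edges and plate to sub-pixel.

```bash
cat >> h.py <<'E'
def rect(xy,name):
    r=cv2.minAreaRect(np.float32(xy)*1000); b=cv2.boxPoints(r)
    e=[b[1]-b[0],b[2]-b[1]]; L=max(e,key=np.linalg.norm); a=np.degrees(np.arctan2(L[1],L[0]))%180
    print(name,'c',np.round(r[0],1),'mean',np.round(np.mean(xy,0)*1000,1),'size',np.round(sorted(r[1]),1),'deg',round(a,2),'n',len(xy)); return a
def pca(xy,name):
    c=xy.mean(0); w,v=np.linalg.eigh(np.cov((xy-c).T)); print(name,np.round(c*1000,1),'deg',round(np.degrees(np.arctan2(v[1,1],v[0,1]))%180,2),'sd',np.round(np.sqrt(w)*1000,1))
E
python3 - <<'E'
from h import *
d=load('top'); P=pts(d); z=P[...,2]; hsv=cv2.cvtColor(d['color'],cv2.COLOR_BGR2HSV); H,S,V=[hsv[...,i].astype(int) for i in range(3)]
# slot: x4 upsample, dark contour within block
for n,(a,b,c,e) in {'top':(318,170,360,200),'side':(275,135,292,152)}.items():
    d=load(n); g=cv2.cvtColor(d['color'],cv2.COLOR_BGR2GRAY); hs=cv2.cvtColor(d['color'],cv2.COLOR_BGR2HSV)
    k=6; s=cv2.resize(g[b:e,a:c],None,fx=k,fy=k,interpolation=2); sat=cv2.resize(hs[b:e,a:c,1],None,fx=k,fy=k)
    m=((s<150)&(sat<110)).astype(np.uint8); cs,_=cv2.findContours(m,0,1); c0=max(cs,key=cv2.contourArea)[:,0]
    uv=(c0+.5)/k-.5+[a,b]; rect(ray(d,uv,.06)[:,:2],n+' slot@.06')
    # red knob top
    R=((hs[...,0]<8)|(hs[...,0]>172))&(hs[...,1]>120)&(hs[...,2]>70); Pz=pts(d); kk=R&(abs(Pz[...,2]-.1)<.005)&(np.hypot(Pz[...,0]-.5316,Pz[...,1]+.0926)<.03)
    print(n,'knob top px n',kk.sum(),np.median(Pz[kk],0))
    # dock top edge points by depth, plate top by depth
    hh=hs[...,0]; om=(hh<22)&(hs[...,1]>90)&(np.hypot(Pz[...,0]-.5185,Pz[...,1]-.1356)<.03)&(abs(Pz[...,2]-.075)<.005)
    pca(Pz[om][:,:2],n+' plate top'); rect(Pz[om][:,:2],'  ')
    dm=(abs(Pz[...,2]-.06)<.005)&(hs[...,2]>150)&(np.hypot(Pz[...,0]-.55,Pz[...,1]+.165)<.2)
    nn,l,st,_=cv2.connectedComponentsWithStats(dm.astype(np.uint8)); mm=l==1+np.argmax(st[1:,4]); pc=Pz[mm][:,:2]
    th=np.radians(103.4); ax=np.array([np.cos(th),np.sin(th)]); rr=np.array([np.sin(th),-np.cos(th)]); q=(pc-[.549,-.167]);
    for off in np.radians(np.arange(-3,3.1,.5)):
        a2=th+off; u=q@[np.sin(a2),-np.cos(a2)]; 
        lo,hi=np.percentile(u,[1,99]); print(round(np.degrees(a2),1),np.round(np.array([lo,hi,(lo+hi)/2])*1000,1),end=' | ')
    print('\n y ext',np.percentile(q@ax,[1,99])*1000)
E
```

```text
top slot@.06 c [ 548.  -162.1] mean [ 550.3 -162.3] size [23.2 70.3] deg 103.02 n 699
top knob top px n 22 [ 0.53245861 -0.0931027   0.09977807]
top plate top [518.9 136. ] deg 80.76 sd [2.1 9.1]
   c [518.7 135.5] mean [518.9 136. ] size [ 7.  29.6] deg 81.27 n 35
100.4 [-65.6  65.6   0. ] | 100.9 [-65.1  65.1   0. ] | 101.4 [-64.5  64.6   0. ] | 101.9 [-64.2  64.2   0. ] | 102.4 [-63.8  64.    0.1] | 102.9 [-63.8  63.8   0. ] | 103.4 [-63.7  63.9   0.1] | 103.9 [-63.7  63.8   0.1] | 104.4 [-63.9  63.9  -0. ] | 104.9 [-64.3  64.3   0. ] | 105.4 [-64.8  64.7  -0. ] | 105.9 [-65.2  65.2   0. ] | 106.4 [-65.8  65.7  -0. ] | 
 y ext [-116.88360972  120.67600674]
side slot@.06 c [ 545.3 -169.9] mean [ 543.5 -170.6] size [16.4 65.5] deg 103.57 n 212
side knob top px n 15 [ 0.53140868 -0.09136243  0.0989299 ]
side plate top [519.  136.2] deg 80.18 sd [2.7 9.2]
   c [518.4 135.4] mean [519.  136.2] size [ 9.9 31.9] deg 75.22 n 35
100.4 [-66.4  66.1  -0.1] | 100.9 [-65.9  65.5  -0.2] | 101.4 [-65.5  64.9  -0.3] | 101.9 [-64.9  64.7  -0.1] | 102.4 [-64.6  64.4  -0.1] | 102.9 [-64.1  64.2   0. ] | 103.4 [-64.2  64.2   0. ] | 103.9 [-64.1  64.4   0.1] | 104.4 [-64.4  65.1   0.3] | 104.9 [-64.9  65.1   0.1] | 105.4 [-65.6  65.6   0. ] | 105.9 [-66.2  66.1  -0.1] | 106.4 [-66.7  66.7   0. ] | 
 y ext [-120.83324735  122.36965511]
```

Call:
{"op": "drive_tool", "data": {
  "steps": [
    [87,0.93,-1,0,0,0,0],
    [87,0.93,-1,0,0,0,0],
    [70,0.93,-1,0,0,0,0],
    [50,0.93,-1,0,0,0,0]
  ]
}}

```text
time_s: 0.5
position: [0.2773, -0.4308, 0.2218]
tcp_rot: [[0.939, 0.343, -0.001], [0.343, -0.939, 0.006], [0.001, -0.006, -1.0]]
force: [-1.1, -0.5, 0.9]
opening: 0.893
grasp_force: 0.0
```

Call:
{"op": "drive_tool", "data": {
  "steps": [
    [50,0.93,-1,0,0,0,0],
    [50,0.93,-1,0,0,0,0],
    [50,0.93,-1,0,0,0,0],
    [50,0.93,-1,0,0,0,0]
  ]
}}

```text
time_s: 0.9
position: [0.3409, -0.2817, 0.2222]
tcp_rot: [[0.939, 0.343, -0.001], [0.343, -0.939, 0.003], [-0.0, -0.004, -1.0]]
force: [0.2, -0.1, 0.1]
opening: 0.6
grasp_force: 0.0
```

Call:
{"op": "drive_tool", "data": {
  "steps": [
    [50,0.93,-1,0,0,0,0],
    [50,0.93,-1,0,0,0,0],
    [50,0.93,-1,0,0,0,0],
    [50,0.93,-1,0,0,0,0]
  ]
}}

```text
time_s: 1.3
position: [0.4059, -0.1324, 0.2226]
tcp_rot: [[0.939, 0.344, 0.0], [0.344, -0.939, 0.001], [0.0, -0.001, -1.0]]
force: [1.1, -0.2, 0.3]
opening: 0.575
grasp_force: 0.0
```

Call:
{"op": "drive_tool", "data": {
  "steps": [
    [50,0.93,-1,0,0,0,0],
    [50,0.93,-1,0,0,0,0],
    [50,0.93,-1,0,0,0,0],
    [50,0.93,-1,0,0,0,0]
  ]
}}

```text
time_s: 1.7
position: [0.4714, 0.0183, 0.2227]
tcp_rot: [[0.939, 0.344, 0.002], [0.344, -0.939, 0.0], [0.002, 0.0, -1.0]]
force: [-0.8, -1.5, 0.8]
opening: 0.574
grasp_force: 0.0
```

Call:
{"op": "drive_tool", "data": {
  "steps": [
    [50,0.73,-0.79,0,0,0,0.344],
    [50,0.73,-0.79,0,0,0,0.344],
    [50,0.73,-0.79,0,0,0,0.344],
    [50,0.73,-0.79,0,0,0,0.344],
    [50,0.73,-0.79,0,0,0,0.344],
    [50,0.73,-0.79,0,0,0,0.344]
  ]
}}

```text
time_s: 2.3
position: [0.5195, 0.1336, 0.2222]
tcp_rot: [[0.986, -0.167, -0.0], [-0.167, -0.986, -0.0], [-0.0, 0.001, -1.0]]
force: [0.3, 0.2, -0.8]
opening: 0.572
grasp_force: 0.0
```

Call:
{"op": "drive_tool", "data": {
  "steps": [
    [50,-0.009,-0.017,0.3,0,0,0],
    [50,-0.009,-0.017,0.6,0,0,0],
    [50,-0.009,-0.017,0.8,0,0,0],
    [50,-0.009,-0.017,0.8,0,0,0],
    [50,-0.009,-0.017,0.8,0,0,0]
  ]
}}

```text
time_s: 2.8
position: [0.5189, 0.1356, 0.1268]
tcp_rot: [[0.986, -0.169, -0.0], [-0.169, -0.986, -0.0], [-0.0, 0.0, -1.0]]
force: [0.3, 0.3, 0.0]
opening: 0.572
grasp_force: 0.0
```

Run:
```python
from h import *
s=read_state(); print(s['position'],s['opening'],s['force'])
a=cap('top'); b=cap('side')
T=lambda i,u,v,w,h,k: cv2.resize(i[v:v+h,u:u+w],None,fx=k,fy=k,interpolation=2)
cv2.imwrite('pics/pre.png',np.hstack([T(a['color'],180,150,96,96,4),T(b['color'],200,150,96,96,4)]))
for d in (a,b):
    P=pts(d); m=(np.hypot(P[...,0]-.519,P[...,1]-.136)<.09)&(P[...,2]>.11)
    print(m.sum(), proj(d,s['position']))
```

```text
[0.51888691 0.13555179 0.12676131] 0.5720857645252345 [0.29839588 0.32766291 0.03866768]
5441 [[223.39601561 194.88089522]]
6980 [[252.29740592 195.77420022]]
```

View pics/pre.png

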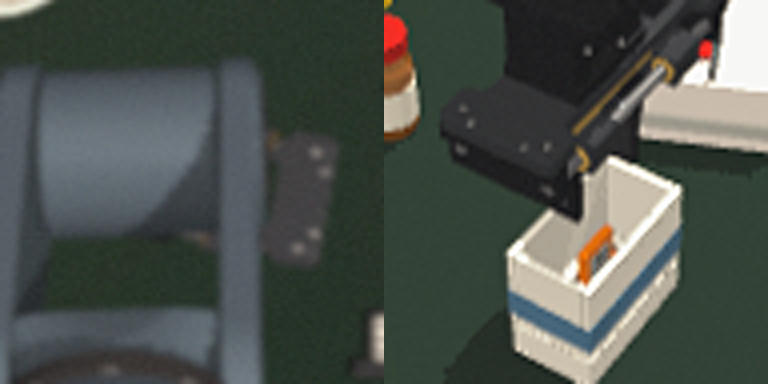

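The top view is blocked by the arm. In the side view the gripper is lined up above the canister with clearance on both sides, and the plate's top is at crop (597,245). I'll go down.

Call:
{"op": "drive_tool", "data": {
  "steps": [
    [50,0,0,0.15,0,0,0],
    [50,0,0,0.3,0,0,0],
    [50,0,0,0.4,0,0,0],
    [50,0,0,0.5,0,0,0],
    [50,0,0,0.55,0,0,0],
    [50,0,0,0.595,0,0,0],
    [50,0,0,0.595,0,0,0]
  ]
}}

```text
time_s: 3.6
position: [0.5184, 0.1365, 0.0548]
tcp_rot: [[0.986, -0.168, -0.001], [-0.168, -0.986, -0.0], [-0.001, 0.0, -1.0]]
force: [-0.9, -0.0, -0.1]
opening: 0.575
grasp_force: 0.0
```

Call:
{"op": "drive_tool", "data": {
  "steps": [
    [44,0,0,0,0,0,0],
    [40,0,0,0,0,0,0],
    [36,0,0,0,0,0,0],
    [34,0,0,0,0,0,0],
    [33,0,0,0,0,0,0],
    [33,0,0,0,0,0,0]
  ]
}}

```text
time_s: 4.2
position: [0.5187, 0.1362, 0.0554]
tcp_rot: [[0.986, -0.168, 0.0], [-0.168, -0.986, -0.0], [0.0, 0.0, -1.0]]
force: [0.0, -1.5, 1.3]
opening: 0.381
grasp_force: 0.7
```

Call:
{"op": "drive_tool", "data": {
  "steps": [
    [28,0,0,0,0,0,0],
    [20,0,0,0,0,0,0],
    [20,0,0,0,0,0,0],
    [20,0,0,0,0,0,0]
  ]
}}

```text
time_s: 4.6
position: [0.5186, 0.1363, 0.0553]
tcp_rot: [[0.986, -0.168, 0.0], [-0.168, -0.986, -0.0], [0.0, 0.0, -1.0]]
force: [-0.9, -2.6, 2.6]
opening: 0.365
grasp_force: 30.0
```

Call:
{"op": "drive_tool", "data": {
  "steps": [
    [20,0,0,-0.1,0,0,0],
    [20,0,0,-0.2,0,0,0],
    [20,0,0,-0.4,0,0,0],
    [20,0,0,-0.6,0,0,0],
    [20,0,0,-0.8,0,0,0],
    [20,0,0,-0.95,0,0,0],
    [20,0,0,-0.95,0,0,0]
  ]
}}

```text
time_s: 5.3
position: [0.5206, 0.1371, 0.1725]
tcp_rot: [[0.986, -0.168, 0.007], [-0.168, -0.986, 0.001], [0.007, -0.002, -1.0]]
force: [-0.5, -0.2, -0.7]
opening: 0.363
grasp_force: 30.0
```

Run:
```python
from h import *
s=read_state(); print(s['position'],s['opening']*87,s['force'],s['grasp_force'])
b=cap('side')
cv2.imwrite('pics/lift.png',cv2.resize(b['color'][110:260,190:310],None,fx=4,fy=4,interpolation=2))
```

```text
[0.52060352 0.13707684 0.17249897] 31.563847706685976 [-0.54560029 -0.16609965 -0.67920099] 29.99983102083206
```

View pics/lift.png

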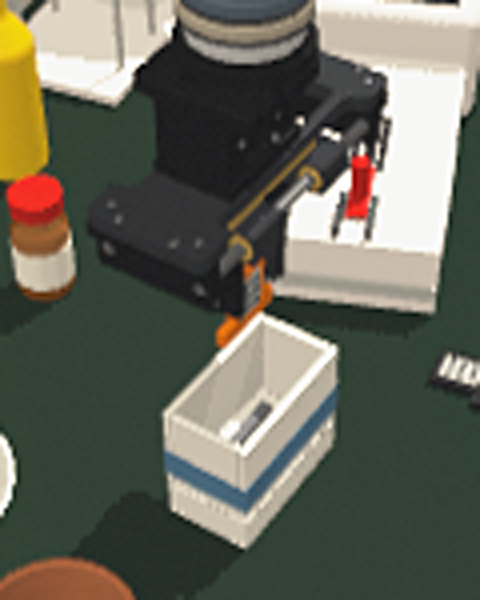

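The side view shows the plate held upright by its edges just above the canister (crop 245,310), with the canister still in place. Next I'll carry it over to the slot.

Call:
{"op": "drive_tool", "data": {
  "steps": [
    [20,0.05,0.2,-0.05,0,0,0],
    [20,0.15,0.55,-0.1,0,0,0],
    [20,0.22,0.82,-0.1,0,0,0]
  ]
}}

```text
time_s: 5.65
position: [0.528, 0.034, 0.1808]
tcp_rot: [[0.986, -0.167, -0.0], [-0.167, -0.986, -0.0], [0.0, 0.0, -1.0]]
force: [-0.1, -0.9, -1.8]
opening: 0.362
grasp_force: 30.0
```

Call:
{"op": "drive_tool", "data": {
  "steps": [
    [20,0.11,0.41,0,0,0,0],
    [20,0.22,0.82,0,0,0,0]
  ]
}}

```text
time_s: 5.85
position: [0.5364, -0.0653, 0.18]
tcp_rot: [[0.986, -0.167, -0.002], [-0.167, -0.986, 0.001], [-0.002, -0.001, -1.0]]
force: [0.2, 0.2, -1.4]
opening: 0.361
grasp_force: 30.0
```

Call:
{"op": "drive_tool", "data": {
  "steps": [
    [20,0.08,0.3,0,0,0,-0.07],
    [20,0.16,0.6,0,0,0,-0.15],
    [20,0.22,0.82,0,0,0,-0.22],
    [20,0.22,0.82,0.1,0,0,-0.268],
    [20,0.22,0.82,0.1,0,0,-0.268],
    [20,0.22,0.82,0.1,0,0,-0.268]
  ]
}}

```text
time_s: 6.45
position: [0.5457, -0.1651, 0.1679]
tcp_rot: [[0.973, 0.229, -0.003], [0.229, -0.973, 0.002], [-0.002, -0.003, -1.0]]
force: [-0.3, -0.3, -1.7]
opening: 0.366
grasp_force: 30.0
```

Run:
```python
from h import *
s=read_state(); print(s['position'],s['opening']*87,s['force'])
b=cap('side'); a=cap('top')
T=lambda i,u,v,w,h,k: cv2.resize(i[v:v+h,u:u+w],None,fx=k,fy=k,interpolation=2)
cv2.imwrite('pics/hov.png',np.hstack([T(b['color'],240,80,80,110,5),T(a['color'],295,135,80,110,5)]))
```

```text
[ 0.54566055 -0.16506863  0.16794326] 31.809595281852534 [-0.27459559 -0.25393297 -1.7183041 ]
```

View pics/hov.png

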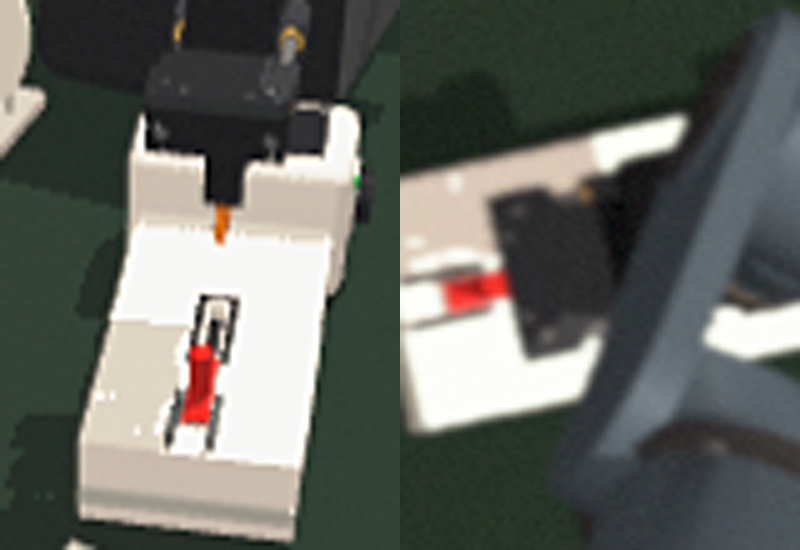

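The side view shows the plate edge-on at crop (222,222), above and beyond the slot mouth at (215,325). The top view is occluded. I'll refine the slot position from the clear first images.

Run:
```python
from h import *
for n in ('top','side'):
    im=cv2.imread('pics/%s0.png'%n); d=load(n); g=im.astype(np.float32)
    th=np.radians(103.4); yv=np.array([np.cos(th),np.sin(th)]); xv=np.array([np.sin(th),-np.cos(th)]); c=np.array([.549,-.167])
    def samp(a,b,h):
        q=c+a*xv/1000+b*yv/1000; uv=proj(d,[*q,h])[0]; return cv2.getRectSubPix(g,(1,1),(float(uv[0]),float(uv[1])))[0,0]
    L=np.arange(-44,46,2.); print(n,'along')
    v=np.array([np.mean([samp(a,l,.06) for a in (-2,0,2)],0) for l in L]); print(' '.join('%d:%d/%d'%(l,x[1],x[2]) for l,x in zip(L,v)))
    A=np.arange(-20,21,1.); v=np.array([np.mean([samp(a,l,.06) for l in (-20,-10,0,10,18)],0) for a in A]); print('across',' '.join('%d:%d'%(a,x[1]) for a,x in zip(A,v)))
    for nm,R in (('+y edge',np.arange(108,132,1.)),):
        v=np.array([np.mean([samp(a,l,.06) for a in (-50,-40,-30,30,40,50)],0) for l in R]); print(nm,' '.join('%d:%d'%(l,x[1]) for l,x in zip(R,v)))
```

```text
top along
-44:252/252 -42:252/252 -40:252/252 -38:252/251 -36:251/250 -34:239/237 -32:210/209 -30:164/167 -28:156/165 -26:161/173 -24:158/172 -22:132/145 -20:104/114 -18:86/95 -16:80/87 -14:81/88 -12:83/91 -10:84/91 -8:85/92 -6:86/91 -4:84/90 -2:82/89 0:81/87 2:80/86 4:82/89 6:84/90 8:84/90 10:85/90 12:84/90 14:82/90 16:83/91 18:84/91 20:84/92 22:85/92 24:84/92 26:86/93 28:97/105 30:119/127 32:141/150 34:143/153 36:127/152 38:101/162 40:81/204 42:72/232 44:65/244
across -20:252 -19:252 -18:252 -17:251 -16:248 -15:239 -14:224 -13:200 -12:171 -11:145 -10:129 -9:125 -8:127 -7:132 -6:133 -5:127 -4:115 -3:100 -2:87 -1:78 0:76 1:84 2:100 3:119 4:136 5:151 6:158 7:156 8:149 9:141 10:138 11:145 12:166 13:194 14:219 15:236 16:247 17:251 18:252 19:252 20:252
+y edge 108:252 109:252 110:252 111:252 112:252 113:252 114:252 115:252 116:252 117:252 118:252 119:252 120:251 121:248 122:243 123:235 124:219 125:200 126:182 127:165 128:149 129:136 130:124 131:112
side along
-44:248/248 -42:249/249 -40:250/251 -38:248/250 -36:211/215 -34:171/178 -32:149/159 -30:178/187 -28:206/216 -26:217/227 -24:211/223 -22:205/219 -20:198/212 -18:191/205 -16:183/197 -14:175/189 -12:167/180 -10:140/150 -8:97/103 -6:53/55 -4:48/50 -2:52/54 0:56/58 2:61/63 4:65/68 6:66/69 8:65/67 10:64/64 12:61/65 14:57/70 16:54/89 18:53/121 20:52/157 22:54/180 24:56/198 26:56/207 28:55/206 30:53/206 32:44/194 34:35/176 36:32/165 38:32/165 40:32/166 42:32/164 44:32/163
across -20:247 -19:248 -18:249 -17:251 -16:251 -15:244 -14:222 -13:190 -12:144 -11:102 -10:72 -9:81 -8:120 -7:167 -6:189 -5:177 -4:150 -3:126 -2:110 -1:99 0:93 1:95 2:104 3:126 4:158 5:192 6:212 7:200 8:166 9:122 10:87 11:67 12:76 13:115 14:171 15:220 16:246 17:252 18:251 19:249 20:248
+y edge 108:247 109:247 110:247 111:247 112:247 113:247 114:247 115:247 116:247 117:248 118:248 119:247 120:244 121:235 122:225 123:212 124:199 125:190 126:184 127:182 128:182 129:182 130:183 131:183
```

Call:
{"op": "drive_tool", "data": {
  "steps": [
    [20,0.0255,0,0.15,0,0,0],
    [20,0.0255,0,0.35,0,0,0],
    [20,0.0255,0,0.5,0,0,0],
    [20,0.0255,0,0.58,0,0,0],
    [20,0.0255,0,0.61,0,0,0],
    [20,0.0255,0,0.61,0,0,0],
    [20,0.0255,0,0.61,0,0,0]
  ]
}}

```text
time_s: 7.25
position: [0.5504, -0.1654, 0.0968]
tcp_rot: [[0.973, 0.231, 0.002], [0.231, -0.973, -0.001], [0.001, 0.001, -1.0]]
force: [0.6, -0.0, -1.8]
opening: 0.358
grasp_force: 30.0
```

Run:
```python
from h import *
s=read_state(); p=s['position']; R=np.array(s['tcp_rot']); print(p,s['opening']*87,s['force'],np.degrees(np.arctan2(R[1,1],R[0,1]))%180)
b=cap('side'); im=b['color']
hs=cv2.cvtColor(im,cv2.COLOR_BGR2HSV); P=pts(b)
om=(hs[...,0]>5)&(hs[...,0]<22)&(hs[...,1]>120)&(np.hypot(P[...,0]-p[0],P[...,1]-p[1])<.05)
v,u=np.nonzero(om); print('orange px u',u.min(),u.max(),'v',v.min(),v.max(),om.sum()); 
q=P[om]-p; yv=-R[:2,1]; xv=R[:2,0]; yy=q[:,:2]@yv*1000; xx=q[:,:2]@xv*1000; zz=q[:,2]*1000
f=yy>21; print('end face depth: y med',np.median(yy[f]),'x med',np.median(xx[f]),'z range',np.percentile(zz[f],[2,98]),f.sum()); print('all y',np.percentile(yy,[2,50,98]))
# projected corners of +y end of foot
C=[np.r_[p[:2]+a*xv/1000+26*yv/1000,p[2]-.0263+h] for a in(-3.5,3.5) for h in (0,.012)]; print('pred corners',np.round(proj(b,C),1).tolist())
T=cv2.resize(im[85:185,245:325],None,fx=6,fy=6,interpolation=2); 
cv2.imwrite('pics/low.png',T);
```

```text
[ 0.55041694 -0.16538052  0.09679862] 31.15210025089912 [ 0.60636832 -0.00539799 -1.80019778] 103.34728356241148
orange px u 273 297 v 105 148 37
end face depth: y med 24.74504670074226 x med 0.44900944915928065 z range [-25.32444208   2.06950197] 11
all y [-21.42187397  14.74905902  27.09653288]
pred corners [[282.1, 147.8], [282.3, 144.7], [279.8, 147.6], [280.0, 144.4]]
```

View pics/low.png

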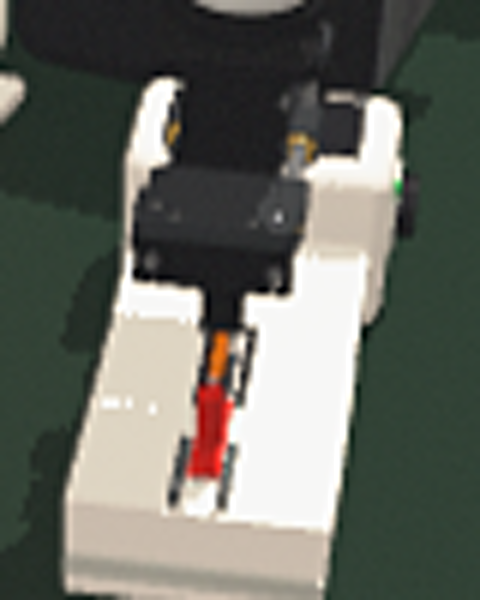

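The side view shows the orange foot end at crop (218,370), between the slot's frame lines at about 205 and 240. It sits about 2 mm too far toward +x, so I'll quantify that.

Run:
```python
from h import *
s=read_state(); p=s['position']; R=np.array(s['tcp_rot']); yv=-R[:2,1]; xv=R[:2,0]
g=cv2.imread('pics/side0.png'); b=load('side'); im=b['color']; k=8
# orange lateral centroid per row, by saturation-weighted signal (R-B)
sig=im[...,2].astype(float)-im[...,0]
for v in range(139,149):
    w=np.clip(sig[v,274:290]-60,0,None); print(v,'n%.0f u %.2f'%(w.sum(),(w*np.arange(274,290)).sum()/max(w.sum(),1)), end=' | ')
print()
C=[np.r_[p[:2]+26*yv/1000,p[2]-.0263+h] for h in (0,.006,.012,.02,.03)]; print('pred end-face centre',np.round(proj(b,C),2).tolist())
# slot frame lines per row in side0
for v in (138,141,144,147):
    print(v,g[v,270:294,1].tolist())
c=np.array([.549,-.167])
for l in (-32,-20,0,20,28): print(l,proj(b,[*(c+l*yv/1000),.06])[0])
# housing front from depth, top0
for n in('top','side'):
    pass
```

```text
139 n0 u 0.00 | 140 n72 u 281.46 | 141 n275 u 281.45 | 142 n261 u 281.45 | 143 n301 u 281.17 | 144 n362 u 280.97 | 145 n285 u 280.84 | 146 n272 u 280.67 | 147 n170 u 280.49 | 148 n0 u 0.00 | 
pred end-face centre [[280.97, 147.65], [281.06, 146.09], [281.15, 144.51], [281.26, 142.4], [281.41, 139.72]]
138 [247, 247, 247, 247, 247, 247, 247, 247, 248, 252, 224, 255, 252, 251, 251, 251, 252, 250, 249, 247, 247, 247, 247, 247]
141 [247, 247, 247, 247, 247, 247, 247, 249, 255, 97, 73, 238, 202, 202, 210, 253, 88, 120, 255, 249, 247, 247, 247, 247]
144 [247, 247, 247, 247, 247, 247, 247, 251, 244, 38, 144, 243, 20, 60, 118, 151, 65, 227, 252, 248, 247, 247, 247, 247]
147 [247, 247, 247, 247, 247, 247, 250, 255, 86, 111, 255, 130, 36, 76, 226, 31, 122, 255, 249, 247, 247, 247, 247, 247]
-32 [283.69280212 139.09992011]
-20 [283.23948477 141.33713814]
0 [282.46929616 145.13818354]
20 [281.68019806 149.0325513 ]
28 [281.3591074  150.61720232]
```

Call:
{"op": "drive_tool", "data": {
  "steps": [
    [20,-0.0125,-0.005,0,0,0,0],
    [20,-0.0125,-0.005,0.02,0,0,0],
    [20,-0.0125,-0.005,0.04,0,0,0],
    [20,-0.0125,-0.005,0.06,0,0,0],
    [20,-0.0125,-0.005,0.06,0,0,0],
    [20,-0.0125,-0.005,0.06,0,0,0]
  ]
}}

```text
time_s: 7.9
position: [0.548, -0.165, 0.0885]
tcp_rot: [[0.973, 0.231, -0.0], [0.231, -0.973, 0.0], [-0.0, -0.0, -1.0]]
force: [0.0, -0.2, -1.0]
opening: 0.359
grasp_force: 30.0
```

Run:
```python
from h import *
for i in range(3):
    s=read_state(); print(s['position'],s['force'],s['moment']); 
    b=cap('side')
```

```text
[ 0.54804057 -0.164968    0.08853087] [ 0.04144806 -0.22532101 -1.00316555] [ 0.00711912  0.05139766 -0.06199739]
[ 0.54814705 -0.16502073  0.08865556] [ 0.02601167  0.19186723 -1.1094747 ] [-0.01369485 -0.04647473 -0.06064205]
[ 0.54819116 -0.16501338  0.08873282] [-0.69691223 -0.7947836  -1.86195712] [-0.0051535  -0.01930361 -0.00465177]
```

Call:
{"op": "drive_tool", "data": {
  "steps": [
    [20,0.005,0,0,0,0,0],
    [20,0.005,0,0.02,0,0,0],
    [20,0.005,0,0.04,0,0,0],
    [20,0.005,0,0.04,0,0,0]
  ]
}}

```text
time_s: 8.45
position: [0.5484, -0.1647, 0.0835]
tcp_rot: [[0.973, 0.231, -0.001], [0.231, -0.973, 0.0], [-0.001, -0.001, -1.0]]
force: [0.8, 0.1, -1.3]
opening: 0.362
grasp_force: 30.0
```

Call:
{"op": "drive_tool", "data": {
  "steps": [
    [20,0,0,0.02,0,0,0],
    [20,0,0,0.03,0,0,0],
    [20,0,0,0.03,0,0,0]
  ]
}}

```text
time_s: 8.75
position: [0.5486, -0.1648, 0.0801]
tcp_rot: [[0.973, 0.231, -0.0], [0.231, -0.973, 0.0], [-0.0, -0.0, -1.0]]
force: [-0.3, 0.4, -1.2]
opening: 0.362
grasp_force: 30.0
```

Call:
{"op": "drive_tool", "data": {
  "steps": [
    [20,0,0,0.015,0,0,0],
    [20,0,0,0.03,0,0,0],
    [20,0,0,0.045,0,0,0],
    [20,0,0,0.052,0,0,0],
    [20,0,0,0.052,0,0,0]
  ]
}}

```text
time_s: 9.25
position: [0.5486, -0.1648, 0.0739]
tcp_rot: [[0.973, 0.231, -0.0], [0.231, -0.973, 0.0], [-0.0, -0.0, -1.0]]
force: [-0.1, 0.1, -0.8]
opening: 0.359
grasp_force: 30.0
```

Call:
{"op": "drive_tool", "data": {
  "steps": [
    [20,0,0,0.008,0,0,0],
    [20,0,0,0.014,0,0,0],
    [20,0,0,0.014,0,0,0]
  ]
}}

```text
time_s: 9.55
position: [0.5488, -0.1648, 0.0724]
tcp_rot: [[0.973, 0.231, 0.0], [0.231, -0.973, 0.0], [0.0, 0.0, -1.0]]
force: [-0.9, 0.9, -1.0]
opening: 0.36
grasp_force: 30.0
```

Call:
{"op": "drive_tool", "data": {
  "steps": [
    [20,0,0,0.006,0,0,0],
    [20,0,0,0.006,0,0,0],
    [20,0,0,0.006,0,0,0]
  ]
}}

```text
time_s: 9.85
position: [0.5489, -0.1648, 0.0723]
tcp_rot: [[0.973, 0.231, 0.0], [0.231, -0.973, -0.0], [0.0, 0.0, -1.0]]
force: [-1.3, 0.4, 5.0]
opening: 0.364
grasp_force: 30.0
```

Call:
{"op": "drive_tool", "data": {
  "steps": [
    [20,0,0,0.006,0,0,0],
    [20,0,0,0.006,0,0,0],
    [20,0,0,0.006,0,0,0]
  ]
}}

```text
time_s: 10.15
position: [0.549, -0.1648, 0.0723]
tcp_rot: [[0.973, 0.231, 0.001], [0.231, -0.973, -0.0], [0.001, 0.001, -1.0]]
force: [-1.1, 1.4, 9.5]
opening: 0.363
grasp_force: 30.0
```

It bottomed out at the expected height of 0.072 m with the force rising, so it is home. I'll take the pressure off, release and rise.

Call:
{"op": "drive_tool", "data": {
  "steps": [
    [20,0,0,-0.009,0,0,0],
    [34,0,0,-0.009,0,0,0],
    [38,0,0,-0.009,0,0,0],
    [44,0,0,-0.009,0,0,0],
    [46,0,0,-0.009,0,0,0],
    [46,0,0,-0.009,0,0,0]
  ]
}}

```text
time_s: 10.75
position: [0.5487, -0.1649, 0.0719]
tcp_rot: [[0.973, 0.231, -0.0], [0.231, -0.973, 0.0], [-0.0, -0.0, -1.0]]
force: [0.6, -0.2, 0.4]
opening: 0.521
grasp_force: 0.0
```

Call:
{"op": "drive_tool", "data": {
  "steps": [
    [46,0,0,-0.1,0,0,0],
    [46,0,0,-0.3,0,0,0],
    [46,0,0,-0.5,0,0,0],
    [46,0,0,-0.7,0,0,0],
    [46,0,0,-0.7,0,0,0],
    [46,0,0,-0.7,0,0,0]
  ]
}}

```text
time_s: 11.35
position: [0.5489, -0.1649, 0.1569]
tcp_rot: [[0.973, 0.231, 0.001], [0.231, -0.973, -0.001], [0.001, 0.001, -1.0]]
force: [-0.3, 0.6, -0.4]
opening: 0.532
grasp_force: 0.0
```

Run:
```python
from h import *
s=read_state(); print(s['position'],s['opening']*87,s['force'])
b=cap('side'); im=b['color']; hs=cv2.cvtColor(im,cv2.COLOR_BGR2HSV); P=pts(b)
near=np.hypot(P[...,0]-.55,P[...,1]+.165)<.04
om=near&(hs[...,0]>5)&(hs[...,0]<22)&(hs[...,1]>120)&(P[...,2]<.11); print('plate z pct',np.percentile(P[om][:,2],[2,50,90,98]),om.sum())
m=((hs[...,0]<5)|(hs[...,0]>172))&(hs[...,1]>120)&(np.hypot(P[...,0]-.532,P[...,1]+.092)<.03)&(P[...,2]>.085); print('knob',np.median(P[m],0),m.sum())
cv2.imwrite('pics/rel.png',cv2.resize(im[85:185,245:325],None,fx=6,fy=6,interpolation=2))
```

```text
[ 0.54892645 -0.16491156  0.1569061 ] 46.325889365120126 [-0.27137747  0.62625462 -0.40115098]
plate z pct [0.05513912 0.08747297 0.09147788 0.0926227 ] 34
knob [ 0.53075657 -0.08969495  0.09645168] 28
```

View pics/rel.png

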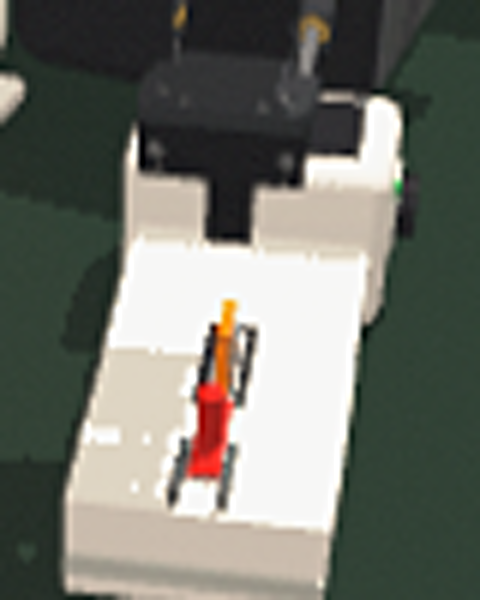

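The plate stands upright in the slot with its top at 0.092 m, as expected, and the knob at (531,-90) mm is clear. Next I'll straddle the knob.

Call:
{"op": "drive_tool", "data": {
  "steps": [
    [46,0,-0.3,0,0,0,0],
    [46,0,-0.55,0,0,0,0],
    [46,0,-0.646,0,0,0,0],
    [46,0,-0.646,0.15,0,0,0],
    [46,0,-0.646,0.3,0,0,0],
    [46,0,-0.646,0.3,0,0,0]
  ]
}}

```text
time_s: 12.0
position: [0.529, -0.089, 0.1175]
tcp_rot: [[0.973, 0.231, -0.006], [0.231, -0.973, 0.002], [-0.005, -0.003, -1.0]]
force: [-1.0, 0.7, 0.2]
opening: 0.524
grasp_force: 0.0
```

Call:
{"op": "drive_tool", "data": {
  "steps": [
    [46,0,0,0.1,0,0,0],
    [46,0,0,0.2,0,0,0],
    [46,0,0,0.3,0,0,0],
    [46,0,0,0.355,0,0,0],
    [46,0,0,0.355,0,0,0],
    [46,0,0,0.355,0,0,0]
  ]
}}

```text
time_s: 12.6
position: [0.5309, -0.0895, 0.0774]
tcp_rot: [[0.973, 0.231, -0.0], [0.231, -0.973, 0.0], [-0.0, -0.0, -1.0]]
force: [-0.7, -0.4, -0.5]
opening: 0.53
grasp_force: 0.0
```

Call:
{"op": "drive_tool", "data": {
  "steps": [
    [36,0,0,0,0,0,0],
    [28,0,0,0,0,0,0],
    [20,0,0,0,0,0,0],
    [20,0,0,0,0,0,0],
    [20,0,0,0,0,0,0]
  ]
}}

```text
time_s: 13.1
position: [0.5311, -0.0897, 0.0777]
tcp_rot: [[0.973, 0.231, 0.001], [0.231, -0.973, -0.001], [0.001, 0.001, -1.0]]
force: [0.1, -0.9, 0.1]
opening: 0.247
grasp_force: 0.6
```

Call:
{"op": "drive_tool", "data": {
  "steps": [
    [20,0,0.03,0,0,0,0],
    [20,0,0.07,0,0,0,0],
    [20,0,0.11,0,0,0,0],
    [20,0,0.15,0,0,0,0],
    [20,0,0.185,0,0,0,0],
    [20,0,0.185,0,0,0,0]
  ]
}}

```text
time_s: 13.7
position: [0.5362, -0.1119, 0.0774]
tcp_rot: [[0.973, 0.23, 0.0], [0.23, -0.973, -0.0], [0.0, 0.001, -1.0]]
force: [0.2, -0.1, -0.2]
opening: 0.226
grasp_force: 0.0
```

Call:
{"op": "drive_tool", "data": {
  "steps": [
    [20,0,0.015,0,0,0,0],
    [20,0,0.03,0,0,0,0],
    [20,0,0.03,0,0,0,0]
  ]
}}

```text
time_s: 14.0
position: [0.5367, -0.1144, 0.0774]
tcp_rot: [[0.973, 0.231, -0.0], [0.231, -0.973, 0.0], [-0.0, -0.0, -1.0]]
force: [0.4, 1.1, -0.3]
opening: 0.232
grasp_force: 0.6
```

Call:
{"op": "drive_tool", "data": {
  "steps": [
    [20,0,0.01,0,0,0,0],
    [20,0,0.015,0,0,0,0],
    [20,0,0.015,0,0,0,0]
  ]
}}

```text
time_s: 14.3
position: [0.5366, -0.1146, 0.0774]
tcp_rot: [[0.973, 0.23, -0.001], [0.23, -0.973, 0.003], [-0.001, -0.003, -1.0]]
force: [0.1, 6.1, 0.8]
opening: 0.229
grasp_force: 2.9
```

Call:
{"op": "drive_tool", "data": {
  "steps": [
    [20,0,0.01,0,0,0,0],
    [20,0,0.01,0,0,0,0],
    [20,0,0.01,0,0,0,0]
  ]
}}

```text
time_s: 14.6
position: [0.5366, -0.1147, 0.0773]
tcp_rot: [[0.973, 0.23, -0.002], [0.23, -0.973, 0.004], [-0.001, -0.005, -1.0]]
force: [1.0, 8.3, 2.3]
opening: 0.23
grasp_force: 4.2
```

Force rose from 1 to 8 N with no further motion after about 25.6 mm of travel (22 mm plus the 3 mm finger gap). That is the end stop, so I'll back off, open and rise.

Call:
{"op": "drive_tool", "data": {
  "steps": [
    [20,0,-0.02,0,0,0,0],
    [20,0,-0.04,0,0,0,0],
    [26,0,-0.04,0,0,0,0],
    [26,0,-0.04,0,0,0,0],
    [26,0,-0.04,0,0,0,0]
  ]
}}

```text
time_s: 15.1
position: [0.5366, -0.1132, 0.0775]
tcp_rot: [[0.973, 0.231, 0.0], [0.231, -0.973, -0.0], [0.0, 0.001, -1.0]]
force: [-0.0, -0.2, -0.1]
opening: 0.294
grasp_force: 0.0
```

Call:
{"op": "drive_tool", "data": {
  "steps": [
    [26,0,0,-0.2,0,0,0],
    [26,0,0,-0.4,0,0,0],
    [26,0,0,-0.7,0,0,0],
    [26,0,0,-1,0,0,0],
    [26,0,0,-1,0,0,0]
  ]
}}

```text
time_s: 15.6
position: [0.5398, -0.1144, 0.2024]
tcp_rot: [[0.973, 0.231, 0.01], [0.231, -0.973, -0.005], [0.009, 0.007, -1.0]]
force: [1.1, -0.7, 0.3]
opening: 0.298
grasp_force: 0.0
```

Call:
{"op": "drive_tool", "data": {
  "steps": [
    [26,-0.4,0,-0.3,0,0,0],
    [26,-0.8,0,-0.3,0,0,0],
    [26,-0.8,0,-0.3,0,0,0],
    [26,-0.8,0,-0.3,0,0,0]
  ]
}}

```text
time_s: 16.0
position: [0.4416, -0.135, 0.2332]
tcp_rot: [[0.973, 0.229, -0.001], [0.229, -0.973, 0.0], [-0.001, -0.001, -1.0]]
force: [0.1, -1.2, -1.2]
opening: 0.297
grasp_force: 0.0
```

Run:
```python
from h import *
s=read_state(); print(s['time_s'],s['position'],s['force'])
b=cap('side'); im=b['color']; hs=cv2.cvtColor(im,cv2.COLOR_BGR2HSV); P=pts(b)
om=(np.hypot(P[...,0]-.55,P[...,1]+.165)<.04)&(hs[...,0]>5)&(hs[...,0]<22)&(hs[...,1]>120)&(P[...,2]<.11); print('plate z',np.percentile(P[om][:,2],[50,90,98]),om.sum())
m=((hs[...,0]<5)|(hs[...,0]>172))&(hs[...,1]>120)&(np.hypot(P[...,0]-.536,P[...,1]+.105)<.04)&(P[...,2]>.085)&(P[...,2]<.11); k=np.median(P[m],0); print('knob',k,m.sum(),'moved mm',np.hypot(*(k[:2]-[.53076,-.08969]))*1000)
cv2.imwrite('pics/end.png',cv2.resize(im[85:265,150:325],None,fx=3.3,fy=3.3,interpolation=2))
```

```text
16.0 [ 0.44163433 -0.13502307  0.2332281 ] [ 0.10326413 -1.2333407  -1.22010898]
plate z [0.08896656 0.09256425 0.09281735] 25
knob [ 0.53531809 -0.10611617  0.09670072] 23 moved mm 17.046856924442668
```

View pics/end.png

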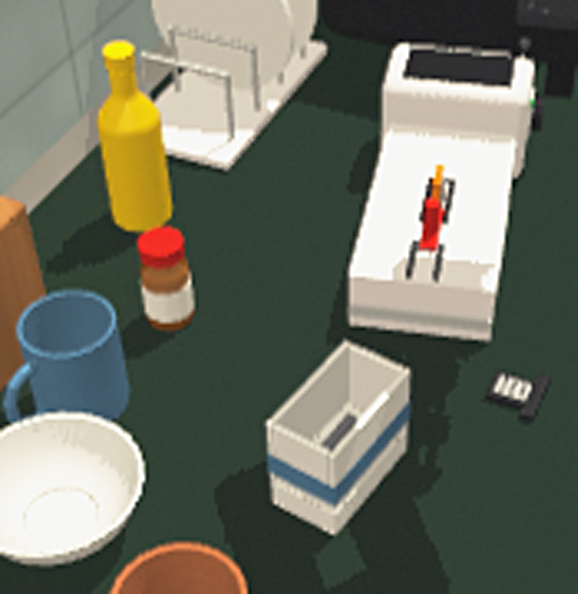

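The side view shows the plate upright in the slot, the knob moved in toward it at crop (432,222), and everything else in place. The depth estimate for the knob reads a bit short of 22 mm, so I'll check it with pixel rays and the top view.

Run:
```python
from h import *
def red(im): 
    h=cv2.cvtColor(im,cv2.COLOR_BGR2HSV); return ((h[...,0]<5)|(h[...,0]>172))&(h[...,1]>120)&(h[...,2]>60)
D=np.array([.5489,-.1649]); yv=np.array([-.231,.973])
b=load('side')
for nm,im in (('before','pics/side0.png'),('after',None)):
    I=cv2.imread(im) if im else b['color']; m=red(I); w=np.zeros_like(m); w[130:175,268:295]=1; m&=w
    v,u=np.nonzero(m); 
    for a,t in ((v.min(),'top'),(v.max(),'bottom')): print(nm,t,a,'u',u[v==a].mean(),'n',(v==a).sum(), 'along@.100' if t=='top' else 'along@.061', (ray(b,[u[v==a].mean(),a+(-.5 if t=='top' else .5)],.1 if t=='top' else .061)[0,:2]-D)@yv*1000)
a=cap('top'); P=pts(a); m=red(a['color']); w=np.zeros_like(m); w[170:205,295:350]=1; m&=w; print('top red n',m.sum())
k=m&(P[...,2]>.09)&(P[...,2]<.11); 
if k.any(): print(k.sum(),P[k].mean(0),(P[k].mean(0)[:2]-D)@yv*1000, (np.array([.53246,-.0931])-D)@yv*1000)
```

```text
before top 148 u 281.0 n 1 along@.100 62.159896044121844
before bottom 164 u 279.3333333333333 n 3 along@.061 93.58048625757282
after top 144 u 280.0 n 1 along@.100 43.497257370422595
after bottom 160 u 279.0 n 4 along@.061 75.4905919002141
top red n 121
24 [ 0.5353543  -0.11019287  0.09914829] 56.35909256415244 73.65903999999999
```

Both views give about 18 mm of travel, with the knob ending at 55–56 mm from the slot centre; fully across is 55.5 mm. So the bolt started about 4 mm in and is now hard on its end stop. I'll hand in.

```bash
python3 -c "
from h import *
print(order.hand_in())"
```

```text
the job is handed in; nothing more can be done
None
```

The job is handed in, though no verdict came back: the plate stands fully home and released in the slicer slot, and the red bolt is across against its end stop. It took about 16 s, and the canister and nearby items looked undisturbed in the last picture.

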